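# Cock the impact tester and set its specimen

### The job

Get the bench impact tester ready: draw its sprung arm back by the black post until the hidden catch takes it, feeling for the soft buffer behind the catch rather than ramming it, and ease the arm forward onto the catch so that it stays cocked when you let go; never let it fly or fire. Then stand the white-capped amber bottle upright and centred on the round pad in the path of the cocked arm, without upsetting the other things.

Things in the scene. Friction and masses are not known exactly. Their poses are not given: they have to be found in the camera images.
- tester: Fixed blue base plate of the impact tester, 260 x 330 mm, top 12 mm above the bench. Origin on the bench; in its own axes (z up) the plate spans x -140 to 120 mm, y -185 to 145 mm, the arm's pivot is at (80, 0) mm, the round pad at (-39, 12) mm and the grey catch box at (-73, -129) mm.
- catch_box (a point): Middle of the roof (80 mm above the bench) of the grey catch box, 116 x 46 mm, fixed on the plate, about 40 mm outward of the black post when the arm is cocked. The arm's end enters its slit. On the roof stands a red trigger button, 18 mm wide, top at 100 mm: about 2 N on it fires the arm.
- pin (a point): Lower end of the steel pin under the arm's end, 200 mm from the pivot. In the box it rides over a hidden sprung tooth (over the last 0.1 rad; about 3 N more pull at the post, then a drop), which springs up behind it. Tooth and buffer are screw-set together: the pin is caught at an arm angle from 1.14 to 1.32 rad, different each time and to be found by feel.
- pivot: Fixed post carrying the arm; origin on the bench under the vertical pivot axis, axes parallel to the tester's. 3 mm of pin travel past the tooth the pin meets a hidden spring buffer: 3.5 N per mm at the pin (7 N per mm at the post), 12 mm travel. Delicate: over 10 N of pin load on tooth or buffer (14 N at the post, besides the arm's spring), or snapping back onto the tooth, spoils it.
- striker (a joint): Angle of the aluminium arm, rad: 0 at rest (arm along the tester's -x turned 0.5 rad to its +y side), growing counter-clockwise from above as it is drawn to the catch box; hard end 1.5. A spring pulls to 0: 2.3 N at the post at rest, 5.3 N at 1.2 rad. Returning faster than 3 rad/s counts as fired. Bar 14 mm wide, 50 to 58 mm above the bench, 207 mm long.
- grip (a point): Middle of the grip of the upright round black post on the arm, 140 mm from the pivot axis, 88 mm above the bench. The post is 14 mm in diameter, reaches from the bar (58 mm) up to 110 mm above the bench, and can turn between the fingers.
- pad (a point): Centre of the top of the round white and yellow pad on the plate, 66 mm in diameter, 16 mm above the bench, 120 mm from the pivot. With the arm cocked a bottle on the pad has more than 50 mm free to the arm.
- bottle_mid (a point): Centre of the larger amber glass bottle, the specimen, half-way up (48 mm above its base), z along its axis: round, 48 mm in diameter at this height, white cap, 96 mm tall, 0.12 to 0.22 kg, loose on the bench to the left of the tester.
- beaker: Bystander: glass beaker, 70 mm wide, 100 mm tall, origin under its centre.
- stoppered: Bystander: clear stoppered glass bottle, 64 mm wide, 115 mm tall, origin under its centre.
- dropper: Bystander: small amber dropper bottle with black top, 38 mm wide, 99 mm tall, origin under its centre.

How it is judged:
By the outcome, as a careful person would: the job done as asked, in the order asked, and still so for the second after the job is handed in, with the robot touching nothing.
It also fails if it takes over 72 s, if anything falls off the work surface, if the arm or the gripper's body presses on something with over 40 N, if the wrist force passes 120 N, or if a joint passes its speed limit or range.

### The arm

A 6-joint arm with a two-finger parallel gripper is mounted at the origin on a cart in front of the work surface, level with it; the furniture and walls round the work are solid. World frame = base frame: x ahead of the robot, y to its left, z up, the work surface at z = 0. Lengths are in mm, angles in rad, forces in N, time in s.
With the tool pointing down it reaches from about 325 to 875 mm from the base axis. Payload 4.4 kg.
Tool frame: the origin (TCP) lies on the centre line of the jaws, within the pads' length; the fingertips stand 8 mm ahead of it and the grasp point (between the pads) lies 11 mm behind it; z points along the fingers, y is the line along which they close (so a half turn about z gives the same grasp; the last joint's range is limited). The gripper opens to 85 mm and grips with 20 to 120 N. Pads are 22 mm wide; open, the fingers measure 114 mm over their backs; the gripper's body (76 mm by 85 mm) begins 54 mm behind the grasp point. The pads swing forward as they close: fully open they stand 13 mm farther back than shut.
Start: joints at [-1.446, 0.207, 1.542, -0, 1.393, -0.15], TCP at [156.569, -553.275, 239.282] pointing down, gripper open.
Joint ranges: [-2.73, 2.73], [-0.86, 2.22], [0.23, 2.46], [-1.11, 4.25], [0.08, 2.63], [-2.82, 2.82]. Speed limits (rad/s): [2.79, 2.79, 3.14, 3.14, 3.14, 3.14].

### API

Orientations are given as a rotation vector (axis times angle).
In Python, from plant import get_obs, viewer, manip, spotter gives the robot as it stands.
- The arm moves only by the tool play_rows, never from a script. Its argument "plan" is a list of rows, each an object with "angular": the turn, a rotation vector about the tool's x, y, z normalised to -1 to 1, where 1 is 2 pi rad, a list of three; "offset": the shift along the tool's x, y, z normalised to -1 to 1, where 1 is 1 m, a list of three; "grip": the opening, from 0 (shut) to 1 (fully open). A call has 1 to 20 rows; each row is the pose to reach, as a shift and turn from the pose commanded when the call began, along the tool's axes at that moment, turning the shorter way round; what a row does not reach only later rows make up. A row lasts 1/12 s, in which the tool goes at most 41.7 mm and 7.16 degrees, less where a joint would pass 70% of its speed; a pose out of reach is approached as far as the arm can. A call with a number of a shift or a turn outside -1 to 1 is refused whole. A call with a gripper value outside its range is refused whole. The fingers move at their own pace and stop on an object; "grip_force" is the grip in N (left out, the last holds). Time passes only in rows, so rows that repeat a pose let the fingers close. It gives the time, the measured TCP pose, the force, the opening and the grip force at its end, in the units of the state.
- get_obs(): the state, without advancing time (a new reading comes with each control period).
- viewer.snapshot(name): name is "scene" or "top" or "wrist"; returns a dict with "img" (384x512x3 uint8, blue, green, red), "fov_y" (degrees; the focal length in pixels is half the picture's height over the tangent of half this angle, whatever the lens; pixels are square), "cx", "cy" (the principal point, pixels), "D" ([k1, k2, p1, p2, k3] as OpenCV has them; the pictures are not rectified), "pose" (4x4, takes a point from camera to world coordinates). Camera axes: x right, y up, looking along -z (the intrinsics and any distortion apply to the point x, -y, -z); pixel columns grow to the right and rows downward; lengths in mm; the calibration is good to about 2 mm. A picture is of the moment at which its call begins. There is no depth.
- manip.sign_off(): hands the job in; it is judged then, once.
Trained networks look in the newest picture that a camera, given by its name, has taken for a name from the list of things; names that differ only in an ending like _2 or _b are one class to them, and where a whole thing is asked for, a point or a joint stands for the part that bears it (a point fixed in the world has none). Each returns a list of dicts, best first, with "p" (0 to 1); they miss things now and then, are a little off and sometimes report something else, mostly with a low value. They report only what shows in the picture. A call takes as long as a camera call.
- spotter.recognise(query, camera): "extent" ([left, top, width, height] in pixels, round what is visible of it).
- spotter.trace(query, camera): "mask" (384x512 bool, what is visible of it) and "extent" ([left, top, width, height] in pixels, round what is visible of it).
- spotter.tip_of(query, camera): "position" ([column, row] in pixels: a listed point, or the origin of a listed thing).
The state is a dict: "t": time; "joints": joint angles; "joint_vel": joint speeds; "joint_efforts": joint torques, N m; "position": TCP position; "tcp_rot": TCP orientation; "contact_force": force on the tool from outside, world axes, zero at the start; "ft_torque": the same for the moment, N m; "width": opening from 0.0 (shut) to 1.0 (fully open); "gripper_force": force on a finger pad.
Only numpy, scipy, OpenCV 4.12 (cv2) and the standard library are available. Lean on these libraries where they do the work, as an engineer would, in place of code of your own. Each camera call takes 0.05 s, during which the arm holds its last target. There are 200 camera calls.

## Working session

There is one attempt and no reset: what is moved stays moved. The work goes in short steps, Python scripts to look and compute and a tool call to move; the robot and the scene stay as the last step left them, time stands still between calls to the robot, and variables do not carry over. Pictures are saved under pics/ and viewed, at most 10 in all, crops included, and the job is handed in when it is done.

Besides the shell and the picture viewer there is one more tool, called as name(argument=value, ...) on one line, values as JSON. play_rows: Moves the arm, as the interface text tells. Its arguments: {"type":"object","properties":{"plan":{"type":"array","items":{"type":"object","properties":{"angular":{"type":"array","items":{"type":"number"}},"offset":{"type":"array","items":{"type":"number"}},"grip":{"type":"number"}}}},"grip_force":{"type":"number"}},"required":["plan"]}

```bash
mkdir -p pics; cat > h.py <<'E'
import numpy as np, cv2
from plant import get_obs, viewer, manip, spotter
def cam(s):
    f=192/np.tan(np.radians(s["fov_y"])/2)
    return np.array([[f,0,s["cx"]],[0,f,s["cy"]],[0,0,1]]),np.array(s["D"],float),np.array(s["pose"])
def ray(s,px):
    K,D,P=cam(s)
    u=cv2.undistortPoints(np.array([[px]],float),K,D)[0,0]
    d=P[:3,:3]@np.array([u[0],-u[1],-1]); return P[:3,3],d
def atz(s,px,z):
    o,d=ray(s,px); return o+d*(z-o[2])/d[2]
def proj(s,p):
    K,D,P=cam(s); c=P[:3,:3].T@(np.array(p,float)-P[:3,3]); c=np.array([c[0],-c[1],-c[2]])
    return cv2.projectPoints(c.reshape(1,1,3),np.zeros(3),np.zeros(3),K,D)[0].ravel()
def tri(obs):
    A=0;b=0
    for s,px in obs:
        o,d=ray(s,px); d=d/np.linalg.norm(d); M=np.eye(3)-np.outer(d,d); A=A+M; b=b+M@o
    return np.linalg.solve(A,b)
E
python3 - <<'E'
from h import *
Z=dict(tester=0,catch_box=80,pin=45,pivot=0,grip=88,pad=16,bottle_mid=48,beaker=0,stoppered=0,dropper=0)
S={}
np.set_printoptions(precision=1,suppress=True)
for c in("scene","top"):
    S[c]=viewer.snapshot(c); cv2.imwrite(f"pics/{c}0.png",S[c]["img"]); print(c,S[c]["pose"][:3,3])
pts={}
for n,z in Z.items():
    o=[]
    for c in S:
        r=spotter.tip_of(n,c)
        if r:
            px=r[0]["position"]; o.append((S[c],px)); print(n,c,round(r[0]["p"],2),np.array(px),atz(S[c],px,z))
    if len(o)==2: print("   tri",tri(o))
print(get_obs())
E
```

```text
scene [-197.4 1033.1  682.6]
top [ 504.9  116.7 1166.1]
tester scene 0.81 [295.1 210.4] [553.4  30.9   0. ]
tester top 0.67 [358.6 242.9] [ 479.7 -109.9    0. ]
   tri [534.  -64.  -21.4]
catch_box scene 0.92 [340.7 181.7] [ 482.8 -102.3   80. ]
catch_box top 0.64 [360.3 239.8] [488.3 -98.4  80. ]
   tri [ 485.6 -100.5   79.5]
pin scene 0.59 [303.8 225.7] [432.1 148.2  45. ]
pin top 0.94 [258.6 256.3] [453.6 133.2  45. ]
   tri [449.5 130.9  30.6]
pivot scene 0.91 [273.6 202.4] [635.9  39.    0. ]
pivot top 0.94 [293.6 185.9] [622.2  44.2   0. ]
   tri [624.4  46.9   6.9]
grip scene 0.92 [294.4 195. ] [516.6  88.6  88. ]
grip top 0.8 [272.3 232.5] [508.4 100.6  88. ]
   tri [508.1 100.5  95.3]
pad scene 0.89 [304.2 216. ] [494.8  62.   16. ]
pad top 0.84 [294.5 234.1] [503.8  46.1  16. ]
   tri [504.7  46.2   5.6]
bottle_mid scene 0.55 [224.7 242.7] [519.2 365.2  48. ]
beaker scene 0.59 [202.  228.2] [675.4 308.9   0. ]
beaker top 0.78 [191.3 160.8] [690.5 297.5   0. ]
   tri [691.  298.  -10.9]
stoppered scene 0.82 [205.4 207.2] [764.9 218.1   0. ]
stoppered top 0.56 [226.1 128. ] [771.8 209.4   0. ]
   tri [773.6 210.2  -6.5]
dropper scene 0.59 [170.2 242.4] [679.3 419.5   0. ]
dropper top 0.62 [140.9 168.3] [674.4 424.3   0. ]
   tri [673.8 423.2   4.2]
{'t': 1.1, 'joints': array([-1.4,  0.2,  1.5, -0. ,  1.4, -0.2]), 'joint_vel': array([-0., -0.,  0.,  0.,  0.,  0.]), 'joint_efforts': array([ -0. , -38.3, -29.2,  -0. ,   0. ,  -0. ]), 'position': array([ 156.6, -553.3,  239.3]), 'tcp_rot': array([-3.1, -0.4,  0. ]), 'contact_force': array([-0. ,  0.4, -0. ]), 'ft_torque': array([0. , 0. , 0.1]), 'gripper_force': 0.0, 'width': 0.9985603914977894}
```

View pics/scene0.png

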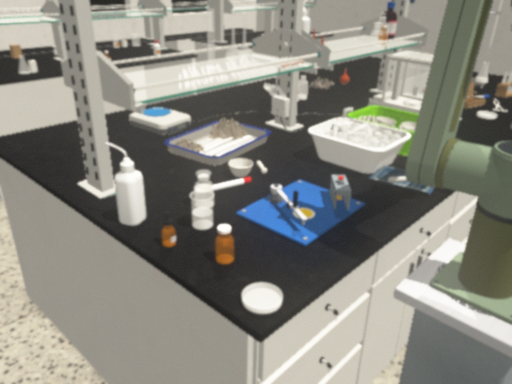

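View pics/top0.png

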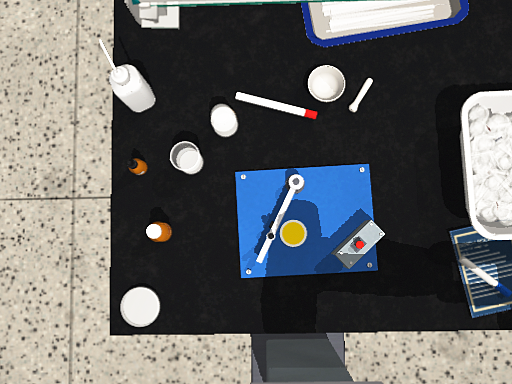

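The scene view shows the amber bottle's cap at about (224,229) and its base at (225,262), with the box's red button near (340,179). The top view shows the bottle at (158,232), the pad at (293,233), the post at (271,236) and the plate corners at (236,172), (368,165), (377,271) and (241,277).

```bash
cat > fit.py <<'E'
from h import *
from scipy.optimize import least_squares
from scipy.spatial.transform import Rotation as Ro
np.set_printoptions(precision=1,suppress=True)
def axes():
    o=get_obs(); R=Ro.from_rotvec(o["tcp_rot"]).as_matrix(); return o,R
E
python3 - <<'E'
from fit import *
S={c:viewer.snapshot(c) for c in("scene","top")}
s=S["top"]
C=[atz(s,p,12)[:2] for p in [(236,172),(368,165),(377,271),(241,277)]]
print("corners",np.array(C))
L=np.array([(120,145),(120,-185),(-140,-185),(-140,145),(80,0),(-39,12),(-73,-129)])
W=np.array(C+[(624.4,46),(504.5,46.2),(485.6,-100.5)])
f=lambda v:(np.c_[np.cos(v[2])*L[:,0]-np.sin(v[2])*L[:,1]+v[0],np.sin(v[2])*L[:,0]+np.cos(v[2])*L[:,1]+v[1]]-W).ravel()
r=least_squares(f,[540,40,.08],loss="soft_l1",f_scale=3); print("tester",r.x[:2],"yaw %.3f"%r.x[2],r.fun.reshape(-1,2))
x=r.x
print("pad",x[:2]+[-39*np.cos(x[2])-12*np.sin(x[2]),-39*np.sin(x[2])+12*np.cos(x[2])],"pivot",x[:2]+80*np.array([np.cos(x[2]),np.sin(x[2])]))
for n in("bottle_mid",):
    for c in S:
        r=spotter.trace(n,c)
        for k in r[:3]:
            e=k["extent"]; print(n,c,round(k["p"],2),e)
print("cap tri",tri([(S["scene"],(224,228)),(S["top"],(153.5,231.5))]),"cap98",atz(s,(153.5,231.5),96),atz(S["scene"],(225,262),0))
o,R=axes();print(R,o["t"])
E
```

```text
corners [[ 658.3  185.3]
 [ 668.6 -138.1]
 [ 412.4 -148.7]
 [ 403.5  177. ]]
tester [545.1  38.2] yaw 0.040 [[ 0.9  2.6]
 [ 3.9 -3.7]
 [ 0.3 -3.6]
 [-4.1  0.5]
 [ 0.7 -4.5]
 [ 1.2  2.5]
 [-8.2  6.9]]
pad [505.7  48.7] pivot [625.1  41.5]
bottle_mid scene 0.97 [214.6, 224.5, 17.1, 41.0]
bottle_mid top 0.67 [146.0, 220.2, 26.1, 23.0]
cap tri [515.7 369.8  95.1] cap98 [515.3 369.3  96. ] [506.9 376.    0. ]
[[ 1.   0.3 -0. ]
 [ 0.3 -1.   0. ]
 [ 0.  -0.  -1. ]] 1.3
```

```bash
cat >> fit.py <<'E'
def goal(p,a,ref=None):
    "offset/angular for absolute pose p, tool down with yaw a, from current (or ref) pose"
    o,R=axes(); q=o["position"] if ref is None else np.array(ref)
    off=R.T@(np.array(p,float)-q)/1000
    T=np.array([[np.cos(a),np.sin(a),0],[np.sin(a),-np.cos(a),0],[0,0,-1]])
    rv=Ro.from_matrix(R.T@T).as_rotvec()/(2*np.pi)
    print("t %.2f off"%o["t"],np.round(off,4).tolist(),"ang",np.round(rv,4).tolist())
E
python3 -c "
from fit import *
goal([500,95,240],-.46)"
```

```text
t 1.30 off [0.507, -0.5303, -0.0007] ang [-0.0, 0.0, 0.1171]
```

play_rows(plan=[{"offset":[0.1,-0.1,0],"angular":[0,0,0.02],"grip":1},{"offset":[0.507,-0.53,0],"angular":[0,0,0.117],"grip":1},{"offset":[0.507,-0.53,0],"angular":[0,0,0.117],"grip":1},{"offset":[0.507,-0.53,0],"angular":[0,0,0.117],"grip":1},{"offset":[0.507,-0.53,0],"angular":[0,0,0.117],"grip":1},{"offset":[0.507,-0.53,0],"angular":[0,0,0.117],"grip":1},{"offset":[0.507,-0.53,0],"angular":[0,0,0.117],"grip":1},{"offset":[0.507,-0.53,0],"angular":[0,0,0.117],"grip":1},{"offset":[0.507,-0.53,0],"angular":[0,0,0.117],"grip":1},{"offset":[0.507,-0.53,0],"angular":[0,0,0.117],"grip":1},{"offset":[0.507,-0.53,0],"angular":[0,0,0.117],"grip":1},{"offset":[0.507,-0.53,0],"angular":[0,0,0.117],"grip":1},{"offset":[0.507,-0.53,0],"angular":[0,0,0.117],"grip":1},{"offset":[0.507,-0.53,0],"angular":[0,0,0.117],"grip":1},{"offset":[0.507,-0.53,0],"angular":[0,0,0.117],"grip":1},{"offset":[0.507,-0.53,0],"angular":[0,0,0.117],"grip":1},{"offset":[0.507,-0.53,0],"angular":[0,0,0.117],"grip":1},{"offset":[0.507,-0.53,0],"angular":[0,0,0.117],"grip":1},{"offset":[0.507,-0.53,0],"angular":[0,0,0.117],"grip":1},{"offset":[0.507,-0.53,0],"angular":[0,0,0.117],"grip":1}])

```text
t: 2.97
position: [500.3, 96.1, 239.1]
tcp_rot: [3.06, -0.71, -0.001]
contact_force: [-0.0, -0.2, -0.7]
width: 1.002
gripper_force: 0.0
```

```bash
python3 - <<'E'
from fit import *
s=viewer.snapshot("wrist"); cv2.imwrite("pics/w1.png",s["img"]); o,R=axes(); print(o["t"],o["position"],o["joints"],s["pose"],o["contact_force"])
for n,z in dict(pivot=0,grip=88,pad=16,catch_box=80,pin=45).items():
    for k in spotter.tip_of(n,"wrist")[:1]: print(n,round(k["p"],2),np.array(k["position"]),atz(s,k["position"],z))
E
```

```text
3.0167 [499.8  95.  239. ] [ 0.   0.1  1.7 -0.   1.4  2. ] [[ -0.4   0.9   0.3 566.3]
 [ -0.9  -0.4  -0.1  64.4]
 [  0.   -0.3   1.  374. ]
 [  0.    0.    0.    1. ]] [-0.3 -0.6  0. ]
pivot 0.84 [244.7  32.4] [633.5  43.3   0. ]
grip 0.56 [247.1 176.7] [502.8 103.1  88. ]
pad 0.94 [289.5 134.7] [510.4  45.7  16. ]
catch_box 0.92 [448.4 103. ] [482.  -97.1  80. ]
pin 0.76 [248.4 212.2] [454.5 126.5  45. ]
```

View pics/w1.png

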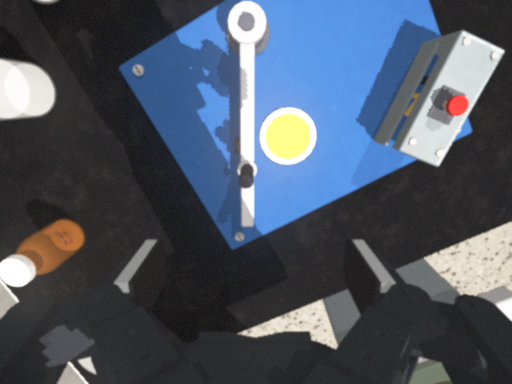

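The wrist view shows the post's base at about (246,169) and its top near (247,181), the bar's end at (247,226), the pivot cap at (247,22), the pad at (288,136) and the button at (456,104).

```bash
python3 - <<'E'
from fit import *
s=viewer.snapshot("wrist")
for n,p,z in[("posttop",(247,181),110),("postbase",(246,169),58),("end",(247.5,226),58),("cap70",(246,21),70),("cap60",(246,21),60),("pad",(288,136),16),("corner",(239,238),12),("cornerscrew2",(139,70),12),("button",(457,104),100)]: print(n,atz(s,p,z))
for c in[(0,0)]:
    pass
for n in [(464,31),(504,52),(436,166),(402,142)]: print("roof",atz(s,n,80))
goal([504,98,240],-.46)
E
```

```text
posttop [503.6  99.5 110. ]
postbase [503.8 102.   58. ]
end [444.1 130.2  58. ]
cap70 [628.2  38.8  70. ]
cap60 [630.2  38.   60. ]
pad [509.1  45.3  16. ]
corner [416.2 157.9  12. ]
cornerscrew2 [649.4 163.9  12. ]
button [482.1 -95.3 100. ]
roof [ 534.1 -129.6   80. ]
roof [ 501.4 -157.6   80. ]
roof [427.  -71.5  80. ]
roof [464.8 -48.6  80. ]
t 3.32 off [0.0018, -0.0057, -0.0006] ang [0.0, -0.0, -0.0002]
```

```bash
python3 -c "
from fit import *
goal([503,98.5,80],-.45)"
```

```text
t 3.32 off [0.0007, -0.0057, 0.1594] ang [0.0, -0.0, -0.0018]
```

play_rows(plan=[{"offset":[0.001,-0.005,0.03],"angular":[0,0,-0.002],"grip":1},{"offset":[0.001,-0.005,0.06],"angular":[0,0,-0.002],"grip":1},{"offset":[0.001,-0.005,0.09],"angular":[0,0,-0.002],"grip":1},{"offset":[0.001,-0.005,0.12],"angular":[0,0,-0.002],"grip":1},{"offset":[0.001,-0.005,0.145],"angular":[0,0,-0.002],"grip":1},{"offset":[0.001,-0.005,0.159],"angular":[0,0,-0.002],"grip":1},{"offset":[0.001,-0.005,0.159],"angular":[0,0,-0.002],"grip":1}])

```text
t: 3.9
position: [499.7, 97.9, 76.6]
tcp_rot: [3.061, -0.698, -0.012]
contact_force: [-0.2, -0.3, 0.3]
width: 1.002
gripper_force: 0.0
```

play_rows(plan=[{"offset":[0,0,0],"angular":[0,0,0],"grip":0.5},{"offset":[0,0,0],"angular":[0,0,0],"grip":0.3},{"offset":[0,0,0],"angular":[0,0,0],"grip":0.2},{"offset":[0,0,0],"angular":[0,0,0],"grip":0.1},{"offset":[0,0,0],"angular":[0,0,0],"grip":0.0},{"offset":[0,0,0],"angular":[0,0,0],"grip":0.0},{"offset":[0,0,0],"angular":[0,0,0],"grip":0.0},{"offset":[0,0,0],"angular":[0,0,0],"grip":0.0}], grip_force=30)

```text
t: 4.57
position: [504.2, 99.3, 81.4]
tcp_rot: [-3.062, 0.696, -0.003]
contact_force: [-0.3, 1.3, 5.7]
width: 0.151
gripper_force: 30.1
```

```bash
python3 -c "
from fit import *
o,R=axes();print(o);print(R.T@o['contact_force'])
s=viewer.snapshot('wrist');cv2.imwrite('pics/w2.png',s['img'])"
```

```text
{'t': 4.5667, 'joints': array([0. , 0.3, 1.8, 0. , 1. , 2. ]), 'joint_vel': array([ 0., -0., -0.,  0.,  0., -0.]), 'joint_efforts': array([ -1.3, -32.8, -21.7,  -0.7,  -0. ,  -0. ]), 'position': array([504.2,  99.3,  81.4]), 'tcp_rot': array([-3.1,  0.7, -0. ]), 'contact_force': array([-0.3,  1.3,  5.7]), 'ft_torque': array([0.4, 0. , 0. ]), 'gripper_force': 30.090573728084564, 'width': 0.1506000425266191}
[-0.8 -1.1 -5.7]
```

View pics/w2.png

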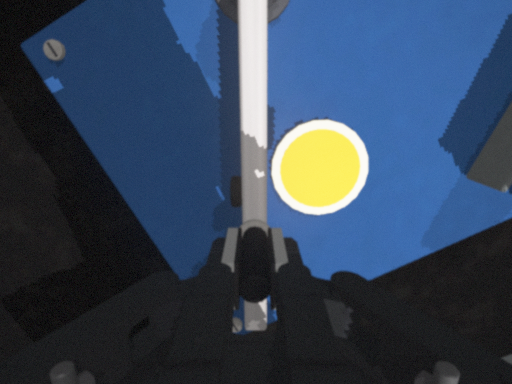

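The post is held between the pads and lined up with the bar (bar column about 253, pad at (320,167)). Next I draw the arm back along its arc.

play_rows(plan=[{"offset":[0.0002,0.007,0],"angular":[0,0,-0.008],"grip":0},{"offset":[0.0007,0.0139,0],"angular":[0,0,-0.0159],"grip":0},{"offset":[0.0016,0.0208,0],"angular":[0,0,-0.0239],"grip":0},{"offset":[0.0028,0.0276,0],"angular":[0,0,-0.0318],"grip":0},{"offset":[0.0043,0.0344,0],"angular":[0,0,-0.0398],"grip":0},{"offset":[0.0062,0.0411,0],"angular":[0,0,-0.0477],"grip":0},{"offset":[0.0084,0.0477,0],"angular":[0,0,-0.0557],"grip":0},{"offset":[0.011,0.0541,0],"angular":[0,0,-0.0637],"grip":0},{"offset":[0.0138,0.0605,0],"angular":[0,0,-0.0716],"grip":0},{"offset":[0.017,0.0666,0],"angular":[0,0,-0.0796],"grip":0},{"offset":[0.017,0.0666,0],"angular":[0,0,-0.0796],"grip":0},{"offset":[0.017,0.0666,0],"angular":[0,0,-0.0796],"grip":0}])

```text
t: 5.62
position: [491.5, 31.7, 81.4]
tcp_rot: [-3.14, -0.081, -0.006]
contact_force: [2.4, 4.9, 5.4]
width: 0.153
gripper_force: 30.1
```

```bash
cat > st.py <<'E'
from fit import *
np.set_printoptions(precision=3,suppress=True)
PV=np.array([629.5,39])
def st():
    o,R=axes(); d=o["position"][:2]-PV
    a=np.arctan2(R[1,0],R[0,0])
    print("t %.2f pos"%o["t"],o["position"],"yaw %.4f"%a,"r %.2f phi-pi %.4f"%(np.hypot(*d),np.arctan2(-d[1],-d[0])),"F tool",R.T@o["contact_force"],"w %.3f gf %.1f"%(o["width"],o["gripper_force"]))
if __name__=="__main__": st()
E
python3 st.py
```

```text
t 5.62 pos [491.468  31.709  81.352] yaw 0.0513 r 138.22 phi-pi 0.0528 F tool [ 2.647 -4.736 -5.404] w 0.153 gf 30.1
```

play_rows(plan=[{"offset":[0.0005,0.0069,0],"angular":[0,0,-0.008],"grip":0},{"offset":[0.0012,0.0138,0],"angular":[0,0,-0.0159],"grip":0},{"offset":[0.0021,0.0207,0],"angular":[0,0,-0.0239],"grip":0},{"offset":[0.0033,0.0275,0],"angular":[0,0,-0.0318],"grip":0},{"offset":[0.0048,0.0343,0],"angular":[0,0,-0.0398],"grip":0},{"offset":[0.0067,0.0409,0],"angular":[0,0,-0.0477],"grip":0},{"offset":[0.0089,0.0475,0],"angular":[0,0,-0.0557],"grip":0},{"offset":[0.0114,0.0539,0],"angular":[0,0,-0.0637],"grip":0},{"offset":[0.0143,0.0602,0],"angular":[0,0,-0.0716],"grip":0},{"offset":[0.0143,0.0602,0],"angular":[0,0,-0.0716],"grip":0},{"offset":[0.0143,0.0602,0],"angular":[0,0,-0.0716],"grip":0}])

```text
t: 6.53
position: [508.8, -26.7, 81.3]
tcp_rot: [-3.042, -0.779, -0.005]
contact_force: [2.7, 8.1, 6.5]
width: 0.152
gripper_force: 30.3
```

```bash
python3 st.py
```

```text
t 6.53 pos [508.794 -26.684  81.303] yaw 0.5013 r 137.42 phi-pi 0.4984 F tool [ 6.3   -5.83  -6.452] w 0.152 gf 30.3
```

play_rows(plan=[{"offset":[0.0006,0.0028,0],"angular":[0,0,-0.0032],"grip":0},{"offset":[0.0011,0.0055,0],"angular":[0,0,-0.0064],"grip":0},{"offset":[0.0013,0.0083,0],"angular":[0,0,-0.0095],"grip":0},{"offset":[0.0014,0.011,0],"angular":[0,0,-0.0127],"grip":0},{"offset":[0.0014,0.011,0],"angular":[0,0,-0.0127],"grip":0},{"offset":[0.0014,0.011,0],"angular":[0,0,-0.0127],"grip":0}])

```text
t: 7.03
position: [514.4, -35.7, 81.3]
tcp_rot: [-3.008, -0.9, -0.002]
contact_force: [-0.8, 5.4, 8.5]
width: 0.153
gripper_force: 30.5
```

```bash
python3 st.py
```

```text
t 7.03 pos [514.352 -35.693  81.315] yaw 0.5816 r 137.25 phi-pi 0.5754 F tool [ 2.332 -4.911 -8.528] w 0.153 gf 30.5
```

play_rows(plan=[{"offset":[0.0002,0.0014,0],"angular":[0,0,-0.0016],"grip":0},{"offset":[0.0003,0.0028,0],"angular":[0,0,-0.0032],"grip":0},{"offset":[0.0004,0.0041,0],"angular":[0,0,-0.0048],"grip":0},{"offset":[0.0005,0.0055,0],"angular":[0,0,-0.0064],"grip":0},{"offset":[0.0005,0.0055,0],"angular":[0,0,-0.0064],"grip":0}])

```text
t: 7.45
position: [517.4, -40.2, 81.3]
tcp_rot: [-2.989, -0.962, -0.001]
contact_force: [-1.3, 4.1, 10.1]
width: 0.149
gripper_force: 30.6
```

```bash
python3 st.py
```

```text
t 7.45 pos [517.447 -40.171  81.265] yaw 0.6224 r 137.20 phi-pi 0.6151 F tool [  1.324  -4.123 -10.109] w 0.149 gf 30.6
```

play_rows(plan=[{"offset":[0.0002,0.0014,0],"angular":[0,0,-0.0016],"grip":0},{"offset":[0.0003,0.0028,0],"angular":[0,0,-0.0032],"grip":0},{"offset":[0.0004,0.0041,0],"angular":[0,0,-0.0048],"grip":0},{"offset":[0.0004,0.0041,0],"angular":[0,0,-0.0048],"grip":0}])

```text
t: 7.78
position: [519.9, -43.4, 81.3]
tcp_rot: [-2.975, -1.007, 0.001]
contact_force: [-1.9, 4.2, 11.6]
width: 0.151
gripper_force: 30.6
```

```bash
python3 st.py
```

```text
t 7.78 pos [519.855 -43.362  81.279] yaw 0.6526 r 137.13 phi-pi 0.6443 F tool [  1.051  -4.547 -11.628] w 0.151 gf 30.6
```

play_rows(plan=[{"offset":[0.0001,0.0014,-0.0004],"angular":[0,0,-0.0016],"grip":0},{"offset":[0.0002,0.0028,-0.0007],"angular":[0,0,-0.0032],"grip":0},{"offset":[0.0002,0.0028,-0.0007],"angular":[0,0,-0.0032],"grip":0}])

```text
t: 8.03
position: [521.3, -45.2, 81.3]
tcp_rot: [-2.964, -1.036, 0.001]
contact_force: [-1.5, 4.7, 8.3]
width: 0.15
gripper_force: 30.3
```

```bash
python3 st.py
```

```text
t 8.03 pos [521.306 -45.179  81.322] yaw 0.6726 r 137.08 phi-pi 0.6612 F tool [ 1.772 -4.654 -8.28 ] w 0.150 gf 30.3
```

play_rows(plan=[{"offset":[0.0001,0.0014,0],"angular":[0,0,-0.0016],"grip":0},{"offset":[0.0002,0.0028,0],"angular":[0,0,-0.0032],"grip":0},{"offset":[0.0002,0.0028,0],"angular":[0,0,-0.0032],"grip":0}])

```text
t: 8.28
position: [523.0, -47.2, 81.4]
tcp_rot: [-2.953, -1.066, 0.002]
contact_force: [-2.3, 4.7, 8.5]
width: 0.155
gripper_force: 30.4
```

```bash
python3 st.py
```

```text
t 8.28 pos [522.99  -47.227  81.35 ] yaw 0.6927 r 137.04 phi-pi 0.6806 F tool [ 1.189 -5.094 -8.536] w 0.155 gf 30.4
```

play_rows(plan=[{"offset":[0.0001,0.0014,-0.0003],"angular":[0,0,-0.0016],"grip":0},{"offset":[0.0002,0.0025,-0.0005],"angular":[0,0,-0.0029],"grip":0},{"offset":[0.0002,0.0025,-0.0005],"angular":[0,0,-0.0029],"grip":0}])

```text
t: 8.53
position: [524.0, -48.4, 81.4]
tcp_rot: [-2.942, -1.092, 0.004]
contact_force: [-2.7, 6.5, 6.9]
width: 0.153
gripper_force: 30.5
```

```bash
python3 st.py
```

```text
t 8.53 pos [523.963 -48.398  81.362] yaw 0.7107 r 137.03 phi-pi 0.6917 F tool [ 2.191 -6.742 -6.901] w 0.153 gf 30.5
```

play_rows(plan=[{"offset":[0.0001,0.001,0],"angular":[0,0,-0.0011],"grip":0},{"offset":[0.0002,0.002,0],"angular":[0,0,-0.0023],"grip":0},{"offset":[0.0002,0.002,0],"angular":[0,0,-0.0023],"grip":0}])

```text
t: 8.78
position: [525.2, -49.8, 81.4]
tcp_rot: [-2.934, -1.113, 0.005]
contact_force: [-2.9, 5.1, 7.8]
width: 0.155
gripper_force: 30.5
```

```bash
python3 st.py
```

```text
t 8.78 pos [525.22  -49.838  81.365] yaw 0.7252 r 136.99 phi-pi 0.7056 F tool [ 1.213 -5.717 -7.746] w 0.155 gf 30.5
```

```bash
cat > av.py <<'E'
from st import *
F=[];P=[]
for i in range(3):
    o,R=axes(); F.append(R.T@o["contact_force"]); P.append(o["position"]); viewer.snapshot("wrist")
P=np.mean(P,0); d=P[:2]-PV; a=np.arctan2(R[1,0],R[0,0])
print("t %.2f"%o["t"],P,"yaw %.4f r %.2f phi %.4f q %.4f F"%(a,np.hypot(*d),np.arctan2(-d[1],-d[0]),np.arctan2(-d[1],-d[0])+.4486),np.mean(F,0),"sd",np.std(F,0)[1])
E
python3 av.py
```

```text
t 8.88 [525.212 -49.853  81.35 ] yaw 0.7250 r 137.01 phi 0.7056 q 1.1542 F [ 0.936 -5.813 -7.53 ] sd 0.3673028948264015
```

play_rows(plan=[{"offset":[0.0001,0.0008,0],"angular":[0,0,-0.0009],"grip":0},{"offset":[0.0001,0.0014,0],"angular":[0,0,-0.0016],"grip":0},{"offset":[0.0001,0.0014,0],"angular":[0,0,-0.0016],"grip":0}])

```text
t: 9.18
position: [525.9, -50.7, 81.3]
tcp_rot: [-2.928, -1.127, 0.005]
contact_force: [-3.2, 5.2, 8.6]
width: 0.153
gripper_force: 30.6
```

```bash
python3 av.py
```

```text
t 9.28 [525.962 -50.713  81.343] yaw 0.7350 r 137.00 phi 0.7140 q 1.1626 F [ 1.399 -6.659 -8.634] sd 0.4855453449369316
```

play_rows(plan=[{"offset":[0.0001,0.0008,0],"angular":[0,0,-0.0009],"grip":0},{"offset":[0.0001,0.0014,0],"angular":[0,0,-0.0016],"grip":0},{"offset":[0.0001,0.0014,0],"angular":[0,0,-0.0016],"grip":0}])

```text
t: 9.58
position: [526.8, -51.7, 81.4]
tcp_rot: [-2.922, -1.142, 0.006]
contact_force: [-3.4, 6.0, 8.2]
width: 0.156
gripper_force: 30.7
```

```bash
python3 av.py
```

```text
t 9.68 [526.829 -51.668  81.355] yaw 0.7451 r 136.97 phi 0.7234 q 1.1720 F [ 0.73  -6.688 -8.759] sd 0.03864603150826242
```

play_rows(plan=[{"offset":[0.0001,0.0008,0],"angular":[0,0,-0.0009],"grip":0},{"offset":[0.0002,0.002,-0.0003],"angular":[0,0,-0.0023],"grip":0},{"offset":[0.0002,0.002,-0.0003],"angular":[0,0,-0.0023],"grip":0}])

```text
t: 9.98
position: [528.0, -53.0, 81.4]
tcp_rot: [-2.913, -1.163, 0.007]
contact_force: [-4.7, 5.2, 7.8]
width: 0.151
gripper_force: 30.6
```

```bash
python3 av.py
```

```text
t 10.08 [528.052 -52.983  81.367] yaw 0.7596 r 136.94 phi 0.7365 q 1.1851 F [ 0.144 -7.148 -7.878] sd 0.3506670053066652
```

play_rows(plan=[{"offset":[0.0001,0.0008,0],"angular":[0,0,-0.0009],"grip":0},{"offset":[0.0001,0.0014,0],"angular":[0,0,-0.0016],"grip":0},{"offset":[0.0001,0.0014,0],"angular":[0,0,-0.0016],"grip":0}])

```text
t: 10.38
position: [529.2, -54.2, 81.4]
tcp_rot: [-2.908, -1.178, 0.006]
contact_force: [-4.7, 4.9, 7.9]
width: 0.149
gripper_force: 30.5
```

```bash
python3 av.py
```

```text
t 10.48 [529.235 -54.253  81.391] yaw 0.7697 r 136.93 phi 0.7492 q 1.1978 F [-0.085 -6.378 -7.471] sd 0.32551816869174605
```

play_rows(plan=[{"offset":[0.0001,0.0008,0],"angular":[0,0,-0.0009],"grip":0},{"offset":[0.0001,0.0014,0],"angular":[0,0,-0.0016],"grip":0},{"offset":[0.0001,0.0014,0],"angular":[0,0,-0.0016],"grip":0}])

```text
t: 10.78
position: [530.4, -55.5, 81.4]
tcp_rot: [-2.902, -1.193, 0.006]
contact_force: [-3.8, 4.1, 6.7]
width: 0.154
gripper_force: 30.4
```

```bash
python3 av.py
```

```text
t 10.88 [530.453 -55.484  81.398] yaw 0.7798 r 136.89 phi 0.7618 q 1.2104 F [ 0.192 -5.253 -6.391] sd 0.4067379249209568
```

play_rows(plan=[{"offset":[0.0001,0.0007,0],"angular":[0,0,-0.0008],"grip":0},{"offset":[0.0001,0.001,0],"angular":[0,0,-0.0011],"grip":0},{"offset":[0.0001,0.001,0],"angular":[0,0,-0.0011],"grip":0}])

```text
t: 11.18
position: [531.1, -56.2, 81.4]
tcp_rot: [-2.898, -1.203, 0.006]
contact_force: [-4.1, 3.3, 7.0]
width: 0.154
gripper_force: 30.5
```

```bash
python3 av.py
```

```text
t 11.28 [531.138 -56.157  81.414] yaw 0.7868 r 136.86 phi 0.7688 q 1.2174 F [-0.328 -5.493 -7.168] sd 0.2404648439520563
```

play_rows(plan=[{"offset":[0.0001,0.0007,0],"angular":[0,0,-0.0008],"grip":0},{"offset":[0.0001,0.001,0],"angular":[0,0,-0.0011],"grip":0},{"offset":[0.0001,0.001,0],"angular":[0,0,-0.0011],"grip":0}])

```text
t: 11.58
position: [532.1, -57.1, 81.4]
tcp_rot: [-2.895, -1.213, 0.006]
contact_force: [-3.8, 2.1, 7.1]
width: 0.156
gripper_force: 30.3
```

```bash
python3 av.py
```

```text
t 11.68 [532.084 -57.11   81.41 ] yaw 0.7938 r 136.85 phi 0.7786 q 1.2272 F [-0.936 -4.691 -6.683] sd 0.36886316412794296
```

play_rows(plan=[{"offset":[0.0001,0.0007,0],"angular":[0,0,-0.0008],"grip":0},{"offset":[0.0001,0.001,0],"angular":[0,0,-0.0011],"grip":0},{"offset":[0.0001,0.001,0],"angular":[0,0,-0.0011],"grip":0}])

```text
t: 11.98
position: [533.3, -58.3, 81.4]
tcp_rot: [-2.892, -1.224, 0.005]
contact_force: [-2.5, 1.4, 6.0]
width: 0.155
gripper_force: 30.1
```

```bash
python3 av.py
```

```text
t 12.08 [533.3   -58.299  81.411] yaw 0.8009 r 136.83 phi 0.7911 q 1.2397 F [-0.864 -2.71  -5.68 ] sd 0.5086731478579547
```

play_rows(plan=[{"offset":[0.0001,0.0007,0],"angular":[0,0,-0.0008],"grip":0},{"offset":[0.0001,0.001,0],"angular":[0,0,-0.0011],"grip":0},{"offset":[0.0001,0.001,0],"angular":[0,0,-0.0011],"grip":0}])

```text
t: 12.38
position: [533.6, -58.6, 81.4]
tcp_rot: [-2.886, -1.233, 0.007]
contact_force: [-4.5, 2.2, 7.3]
width: 0.153
gripper_force: 30.4
```

```bash
python3 av.py
```

```text
t 12.48 [533.526 -58.561  81.37 ] yaw 0.8075 r 136.85 phi 0.7936 q 1.2422 F [-1.723 -5.028 -7.213] sd 0.31100962557347867
```

play_rows(plan=[{"offset":[0,0.0005,0],"angular":[0,0,-0.0005],"grip":0},{"offset":[0,0.001,0],"angular":[0,0,-0.0008],"grip":0},{"offset":[0,0.001,0],"angular":[0,0,-0.0008],"grip":0}])

```text
t: 12.78
position: [534.2, -59.2, 81.4]
tcp_rot: [-2.883, -1.241, 0.007]
contact_force: [-4.5, 2.1, 7.1]
width: 0.154
gripper_force: 30.4
```

```bash
python3 av.py
```

```text
t 12.88 [534.188 -59.15   81.38 ] yaw 0.8126 r 136.81 phi 0.8001 q 1.2487 F [-1.607 -4.42  -6.755] sd 0.657375626696929
```

play_rows(plan=[{"offset":[0,0.0005,0],"angular":[0,0,-0.0005],"grip":0},{"offset":[0.0001,0.001,0],"angular":[0,0,-0.0011],"grip":0},{"offset":[0.0001,0.001,0],"angular":[0,0,-0.0011],"grip":0}])

```text
t: 13.18
position: [534.9, -59.8, 81.4]
tcp_rot: [-2.879, -1.251, 0.007]
contact_force: [-3.8, 2.8, 7.2]
width: 0.154
gripper_force: 30.4
```

```bash
python3 av.py
```

```text
t 13.28 [534.885 -59.824  81.368] yaw 0.8197 r 136.81 phi 0.8072 q 1.2558 F [-1.331 -5.107 -7.272] sd 0.415046900322337
```

play_rows(plan=[{"offset":[0,0.0005,0],"angular":[0,0,-0.0005],"grip":0},{"offset":[0.0001,0.001,0],"angular":[0,0,-0.0011],"grip":0},{"offset":[0.0001,0.001,0],"angular":[0,0,-0.0011],"grip":0}])

```text
t: 13.58
position: [535.2, -60.1, 81.4]
tcp_rot: [-2.873, -1.26, 0.009]
contact_force: [-6.3, 3.3, 8.7]
width: 0.154
gripper_force: 30.7
```

```bash
python3 av.py
```

```text
t 13.68 [535.158 -60.091  81.345] yaw 0.8264 r 136.82 phi 0.8099 q 1.2585 F [-1.756 -6.567 -8.943] sd 0.2633993776858449
```

play_rows(plan=[{"offset":[0,0.0005,0],"angular":[0,0,-0.0005],"grip":0},{"offset":[0.0001,0.001,0],"angular":[0,0,-0.0008],"grip":0},{"offset":[0.0001,0.001,0],"angular":[0,0,-0.0008],"grip":0}])

```text
t: 13.98
position: [535.4, -60.3, 81.3]
tcp_rot: [-2.869, -1.267, 0.01]
contact_force: [-7.0, 3.2, 9.7]
width: 0.15
gripper_force: 31.1
```

```bash
python3 av.py
```

```text
t 14.08 [535.382 -60.335  81.301] yaw 0.8314 r 136.84 phi 0.8124 q 1.2610 F [-2.287 -8.063 -9.79 ] sd 0.5534795055986547
```

play_rows(plan=[{"offset":[0,-0.0004,0],"angular":[0,0,0.0004],"grip":0},{"offset":[0,-0.0008,0],"angular":[0,0,0.0008],"grip":0},{"offset":[0,-0.0012,0],"angular":[0,0,0.0012],"grip":0},{"offset":[0,-0.0016,0],"angular":[0,0,0.0016],"grip":0},{"offset":[0,-0.002,0],"angular":[0,0,0.002],"grip":0},{"offset":[0,-0.002,0],"angular":[0,0,0.002],"grip":0}])

```text
t: 14.63
position: [534.8, -59.7, 81.4]
tcp_rot: [-2.879, -1.25, 0.008]
contact_force: [-4.3, 2.4, 7.2]
width: 0.155
gripper_force: 30.5
```

```bash
python3 av.py
```

```text
t 14.73 [534.811 -59.746  81.373] yaw 0.8191 r 136.81 phi 0.8064 q 1.2550 F [-1.81  -5.02  -7.239] sd 0.3150010746275408
```

play_rows(plan=[{"offset":[0,-0.0004,0],"angular":[0,0,0.0004],"grip":0},{"offset":[0,-0.0008,0],"angular":[0,0,0.0008],"grip":0},{"offset":[0,-0.0012,0],"angular":[0,0,0.0012],"grip":0},{"offset":[0,-0.0012,0],"angular":[0,0,0.0012],"grip":0}])

```text
t: 15.12
position: [534.0, -59.0, 81.4]
tcp_rot: [-2.884, -1.239, 0.008]
contact_force: [-5.4, 2.2, 6.9]
width: 0.156
gripper_force: 30.5
```

```bash
python3 av.py
```

```text
t 15.22 [533.989 -58.97   81.357] yaw 0.8115 r 136.82 phi 0.7981 q 1.2467 F [-1.877 -5.281 -7.026] sd 0.1690540999292226
```

play_rows(plan=[{"offset":[0,-0.0003,0],"angular":[0,0,0.0003],"grip":0},{"offset":[0,-0.0006,0],"angular":[0,0,0.0006],"grip":0},{"offset":[0,-0.0009,0],"angular":[0,0,0.0009],"grip":0},{"offset":[0,-0.0009,0],"angular":[0,0,0.0009],"grip":0}])

```text
t: 15.6
position: [533.4, -58.4, 81.4]
tcp_rot: [-2.888, -1.231, 0.008]
contact_force: [-5.1, 1.8, 7.1]
width: 0.153
gripper_force: 30.4
```

```bash
python3 av.py
```

```text
t 15.70 [533.385 -58.404  81.362] yaw 0.8057 r 136.84 phi 0.7921 q 1.2407 F [-2.211 -4.876 -7.302] sd 0.16925205414920985
```

play_rows(plan=[{"offset":[0,-0.0003,0],"angular":[0,0,0],"grip":0},{"offset":[0,-0.0006,0],"angular":[0,0,0],"grip":0},{"offset":[0,-0.0008,0],"angular":[0,0,0],"grip":0},{"offset":[0,-0.0008,0],"angular":[0,0,0],"grip":0}])

```text
t: 16.08
position: [533.3, -58.3, 81.4]
tcp_rot: [-2.889, -1.231, 0.007]
contact_force: [-2.8, -0.6, 5.6]
width: 0.149
gripper_force: 30.2
```

```bash
python3 av.py
```

```text
t 16.18 [533.302 -58.303  81.391] yaw 0.8058 r 136.83 phi 0.7911 q 1.2397 F [-2.217 -2.34  -5.987] sd 0.5240792470142178
```

play_rows(plan=[{"offset":[0,-0.0003,0],"angular":[0,0,0],"grip":0},{"offset":[0,-0.0006,0],"angular":[0,0,0],"grip":0},{"offset":[0,-0.0008,0],"angular":[0,0,0],"grip":0},{"offset":[0,-0.0008,0],"angular":[0,0,0],"grip":0}])

```text
t: 16.57
position: [533.3, -58.2, 81.4]
tcp_rot: [-2.889, -1.233, 0.005]
contact_force: [-4.9, -1.9, 5.2]
width: 0.153
gripper_force: 30.1
```

```bash
python3 av.py
```

```text
t 16.67 [533.328 -58.237  81.418] yaw 0.8064 r 136.76 phi 0.7909 q 1.2395 F [-4.642 -1.93  -5.129] sd 0.2241994331890154
```

play_rows(plan=[{"offset":[-0.0005,-0.0003,0],"angular":[0,0,0],"grip":0},{"offset":[-0.0005,-0.0003,0],"angular":[0,0,0],"grip":0.16},{"offset":[-0.0005,-0.0003,0],"angular":[0,0,0],"grip":0.18},{"offset":[-0.0005,-0.0003,0],"angular":[0,0,0],"grip":0.22},{"offset":[-0.0005,-0.0003,0],"angular":[0,0,0],"grip":0.28},{"offset":[-0.0005,-0.0003,0],"angular":[0,0,0],"grip":0.36},{"offset":[-0.0005,-0.0003,0],"angular":[0,0,0],"grip":0.45},{"offset":[-0.0005,-0.0003,0],"angular":[0,0,0],"grip":0.45},{"offset":[-0.0005,-0.0003,0],"angular":[0,0,0],"grip":0.45}], grip_force=20)

```text
t: 17.47
position: [534.1, -58.1, 81.7]
tcp_rot: [-2.889, -1.233, -0.0]
contact_force: [-0.1, 0.2, -0.1]
width: 0.45
gripper_force: 0.0
```

```bash
python3 av.py; python3 -c "
from fit import *
s=viewer.snapshot('wrist');cv2.imwrite('pics/w3.png',s['img'])"
```

```text
t 17.57 [534.091 -58.13   81.772] yaw 0.8068 r 136.15 phi 0.7943 q 1.2429 F [-0.004 -0.374  0.027] sd 0.17094290779287502
```

View pics/w3.png

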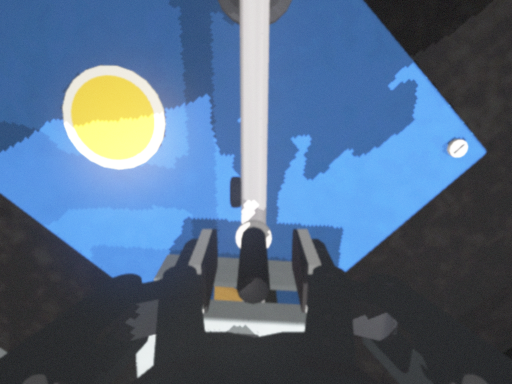

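The arm is cocked: the bar runs into the box slit, the fingers are clear on both sides of the post at (253,265), and the contact force is zero. I retreat straight up.

play_rows(plan=[{"offset":[0,0,-0.01],"angular":[0,0,0],"grip":0.45},{"offset":[0,0,-0.03],"angular":[0,0,0],"grip":0.45},{"offset":[0,0,-0.06],"angular":[0,0,0],"grip":0.5},{"offset":[0,0,-0.1],"angular":[0,0,0],"grip":0.8},{"offset":[0,0,-0.14],"angular":[0,0,0],"grip":1},{"offset":[0,0,-0.16],"angular":[0,0,0],"grip":1},{"offset":[0,0,-0.16],"angular":[0,0,0],"grip":1}])

```text
t: 18.25
position: [538.0, -59.2, 249.9]
tcp_rot: [2.881, 1.23, 0.018]
contact_force: [0.9, 0.2, 0.6]
width: 0.997
gripper_force: 0.0
```

```bash
python3 - <<'E'
from fit import *
s=viewer.snapshot("wrist"); cv2.imwrite("pics/w4.png",s["img"])
for n,z in dict(pad=16,grip=88,pivot=0).items():
    for k in spotter.tip_of(n,"wrist")[:1]: print(n,round(k["p"],2),np.array(k["position"]),atz(s,k["position"],z))
r=spotter.trace("pad","wrist")
# pad from colour: yellow centroid
h=cv2.cvtColor(s["img"],cv2.COLOR_BGR2HSV); m=((h[...,0]>20)&(h[...,0]<35)&(h[...,1]>120)&(h[...,2]>90)).astype(np.uint8)
n,l,st,c=cv2.connectedComponentsWithStats(m); i=1+st[1:,4].argmax(); print(st[i],c[i],atz(s,c[i],16))
goal([495,365,240],-.2)
E
```

```text
pad 0.84 [173.4 109.7] [513.9  48.8  16. ]
grip 0.73 [246.4 179.5] [530.4 -58.8  88. ]
pivot 0.72 [244.5  46.7] [623.5  41.9   0. ]
[150  90  32  17 279] [164.1  96.5] [517.2  66.3  16. ]
t 18.50 off [0.2792, -0.3197, 0.0005] ang [-0.0003, 0.0005, 0.1602]
```

play_rows(plan=[{"offset":[0.28,-0.32,0],"angular":[0,0,0.16],"grip":1},{"offset":[0.28,-0.32,0],"angular":[0,0,0.16],"grip":1},{"offset":[0.28,-0.32,0],"angular":[0,0,0.16],"grip":1},{"offset":[0.28,-0.32,0],"angular":[0,0,0.16],"grip":1},{"offset":[0.28,-0.32,0],"angular":[0,0,0.16],"grip":1},{"offset":[0.28,-0.32,0],"angular":[0,0,0.16],"grip":1},{"offset":[0.28,-0.32,0],"angular":[0,0,0.16],"grip":1},{"offset":[0.28,-0.32,0],"angular":[0,0,0.16],"grip":1},{"offset":[0.28,-0.32,0],"angular":[0,0,0.16],"grip":1},{"offset":[0.28,-0.32,0],"angular":[0,0,0.16],"grip":1},{"offset":[0.28,-0.32,0],"angular":[0,0,0.16],"grip":1},{"offset":[0.28,-0.32,0],"angular":[0,0,0.16],"grip":1},{"offset":[0.28,-0.32,0],"angular":[0,0,0.16],"grip":1},{"offset":[0.28,-0.32,0],"angular":[0,0,0.16],"grip":1},{"offset":[0.28,-0.32,0],"angular":[0,0,0.16],"grip":1}])

```text
t: 19.75
position: [496.5, 363.9, 240.6]
tcp_rot: [3.124, -0.313, -0.003]
contact_force: [0.2, 0.2, -0.0]
width: 0.998
gripper_force: 0.0
```

```bash
python3 - <<'E'
from fit import *
w=viewer.snapshot("wrist"); t=viewer.snapshot("top"); c=viewer.snapshot("scene")
cv2.imwrite("pics/w5.png",cv2.hconcat([cv2.resize(w["img"],(400,300)),cv2.resize(t["img"],(400,300))]))
for q,z in(("bottle_mid",48),("pad",16),("grip",88)):
    for n,s in(("wrist",w),("top",t),("scene",c)):
        for k in spotter.tip_of(q,n)[:1]: print(q,n,round(k["p"],2),np.array(k["position"]),atz(s,k["position"],z))
def blob(s,lo,hi):
    h=cv2.cvtColor(s["img"],cv2.COLOR_BGR2HSV); m=cv2.inRange(h,lo,hi)
    n,l,st,ce=cv2.connectedComponentsWithStats(m); i=1+st[1:,4].argmax(); return st[i],ce[i]
for n,s in(("wrist",w),("top",t)):
    for nm,lo,hi,z in(("pad",(22,120,90),(35,255,255),16),):
        b,ce=blob(s,lo,hi); print(n,nm,b,ce,atz(s,ce,z))
print(axes()[0]["position"])
E
```

```text
bottle_mid wrist 0.81 [245.  148.5] [518.  369.9  48. ]
bottle_mid top 0.76 [157.2 232.9] [512.4 371.8  48. ]
bottle_mid scene 0.94 [223.  245.7] [512.1 377.7  48. ]
pad top 0.74 [294.1 235. ] [501.7  47.1  16. ]
pad scene 0.9 [300.2 213. ] [514.7  56.1  16. ]
grip top 0.74 [341.9 220.6] [532.3 -57.2  88. ]
grip scene 0.95 [321.2 176.1] [541.  -77.7  88. ]
wrist pad [500  79  12  39 330] [506.7  99.3] [509.6  65.9  16. ]
top pad [283 222  21  22 369] [293.  232.7] [507.2  49.7  16. ]
[496.8 365.3 241.9]
```

View pics/w5.png

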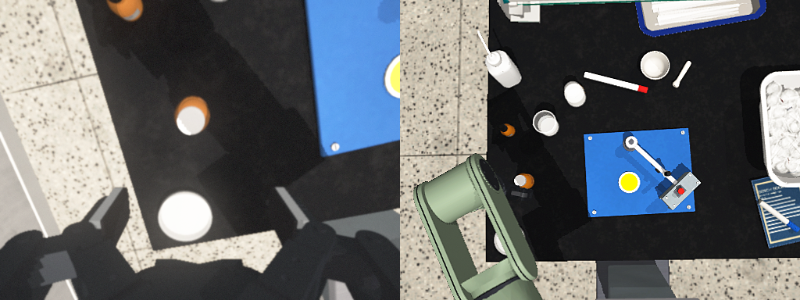

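The combined picture shows the bottle's cap at about (243,154) in full-size wrist pixels and the arm still cocked in the top view. The dish is well short of the fingers.

```bash
python3 - <<'E'
from fit import *
w=viewer.snapshot("wrist"); o,R=axes()
T=np.eye(4);T[:3,:3]=R;T[:3,3]=o["position"]; X=np.linalg.inv(T)@w["pose"]
print("cap",atz(w,(243,154),96))
for f,p,r in(("w2",(504.2,99.3,81.4),(-3.062,.696,-.003)),("w3",(534.1,-58.1,81.7),(-2.889,-1.233,0))):
    img=cv2.imread(f"pics/{f}.png"); h=cv2.cvtColor(img,cv2.COLOR_BGR2HSV); m=cv2.inRange(h,(20,100,80),(38,255,255))
    n,l,st,c=cv2.connectedComponentsWithStats(m); i=1+st[1:,4].argmax()
    T=np.eye(4);T[:3,:3]=Ro.from_rotvec(r).as_matrix();T[:3,3]=p
    s=dict(w,pose=T@X)
    ctr=st[i][:2]+st[i][2:4]/2; print(f,st[i],c[i],ctr,atz(s,c[i],16),atz(s,ctr,16))
goal([516,370,45],-.2)
E
```

```text
cap [521.1 371.7  96. ]
w2 [ 281  130   79   77 4747] [319.7 167.6] [320.5 168.5] [510.6  47.8  16. ] [509.8  47.5  16. ]
w3 [  71   75   82   82 4659] [109.4 112.7] [112. 116.] [510.7  53.   16. ] [510.2  50.5  16. ]
t 20.40 off [0.018, -0.0083, 0.1968] ang [-0.0, -0.0, 0.0002]
```

play_rows(plan=[{"offset":[0.02,-0.009,0.03],"angular":[0,0,0],"grip":1},{"offset":[0.02,-0.009,0.06],"angular":[0,0,0],"grip":1},{"offset":[0.02,-0.009,0.09],"angular":[0,0,0],"grip":1},{"offset":[0.02,-0.009,0.12],"angular":[0,0,0],"grip":1},{"offset":[0.02,-0.009,0.15],"angular":[0,0,0],"grip":1},{"offset":[0.02,-0.009,0.175],"angular":[0,0,0],"grip":1},{"offset":[0.02,-0.009,0.195],"angular":[0,0,0],"grip":1},{"offset":[0.02,-0.009,0.202],"angular":[0,0,0],"grip":1},{"offset":[0.02,-0.009,0.202],"angular":[0,0,0],"grip":0.8},{"offset":[0.02,-0.009,0.202],"angular":[0,0,0],"grip":0.7},{"offset":[0.02,-0.009,0.202],"angular":[0,0,0],"grip":0.6},{"offset":[0.02,-0.009,0.202],"angular":[0,0,0],"grip":0.5},{"offset":[0.02,-0.009,0.202],"angular":[0,0,0],"grip":0.4},{"offset":[0.02,-0.009,0.202],"angular":[0,0,0],"grip":0.4},{"offset":[0.02,-0.009,0.202],"angular":[0,0,0],"grip":0.4},{"offset":[0.02,-0.009,0.202],"angular":[0,0,0],"grip":0.4}], grip_force=30)

```text
t: 21.73
position: [519.8, 371.2, 42.3]
tcp_rot: [-3.124, 0.311, -0.006]
contact_force: [-0.5, -0.3, 6.3]
width: 0.555
gripper_force: 31.8
```

```bash
python3 - <<'E'
from fit import *
w=viewer.snapshot("wrist"); cv2.imwrite("pics/w6.png",w["img"]); o,R=axes(); print(o["position"],o["tcp_rot"],R.T@o["contact_force"],o["width"],o["gripper_force"])
E
```

```text
[519.8 371.2  42.3] [-3.1  0.3 -0. ] [-0.1  1.3 -6.6] 0.5551922550605375 31.816439808826544
```

View pics/w6.png

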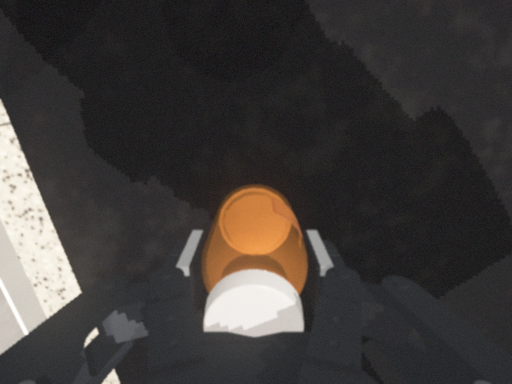

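The bottle is between the pads: the cap spans columns 204–303 with its top edge at row 268, and the body's far edge is at row 185.

```bash
python3 - <<'E'
from fit import *
w=viewer.snapshot("wrist"); o,R=axes(); p=o["position"]
th=np.linspace(0,2*np.pi,120)
for dx in(-6,-3,0,3,6):
    c=p[:2]+R[:2,0]*dx
    def box(r,z):
        P=np.array([proj(w,[c[0]+r*np.cos(t),c[1]+r*np.sin(t),z]) for t in th]); return P.min(0),P.max(0)
    print(dx,"cap r15",*box(15,96),"r14",*box(14,96),"base r24 z3",*box(24,3)," r24 z60",*box(24,60))
goal([509,47,180],-.2)
E
```

```text
-6 cap r15 [209.8 308.2] [300.2 381.2] r14 [212.8 310.9] [297.2 379. ] base r24 z3 [216.7 193.4] [293.5 264.1]  r24 z60 [201.1 233.8] [309.  327.7]
-3 cap r15 [209.4 300.2] [300.6 374.5] r14 [212.4 302.9] [297.6 372.2] base r24 z3 [216.5 188.6] [293.7 259.9]  r24 z60 [200.8 227.3] [309.4 322.4]
0 cap r15 [209. 292.] [301.  367.6] r14 [212.1 294.8] [298.  365.3] base r24 z3 [216.4 183.8] [293.9 255.8]  r24 z60 [200.4 220.7] [309.7 317. ]
3 cap r15 [208.6 283.7] [301.5 360.7] r14 [211.7 286.5] [298.4 358.3] base r24 z3 [216.2 178.9] [294.1 251.6]  r24 z60 [200.1 213.9] [310.1 311.5]
6 cap r15 [208.2 275.1] [301.9 353.6] r14 [211.3 278. ] [298.8 351.2] base r24 z3 [216. 174.] [294.3 247.3]  r24 z60 [199.7 207.1] [310.5 306. ]
t 21.83 off [0.0539, 0.3195, -0.1384] ang [-0.0004, -0.0005, 0.0002]
```

play_rows(plan=[{"offset":[0,0,-0.01],"angular":[0,0,0],"grip":0.4},{"offset":[0,0,-0.03],"angular":[0,0,0],"grip":0.4},{"offset":[0,0,-0.05],"angular":[0,0,0],"grip":0.4},{"offset":[0,0,-0.05],"angular":[0,0,0],"grip":0.4}], grip_force=35)

```text
t: 22.17
position: [520.8, 371.8, 94.5]
tcp_rot: [-3.122, 0.311, -0.011]
contact_force: [1.4, 1.4, 0.3]
width: 0.548
gripper_force: 36.8
```

```bash
python3 - <<'E'
from fit import *
o,R=axes(); print(o["position"],R.T@o["contact_force"],o["width"],o["gripper_force"],o["tcp_rot"])
goal([509,47,180],-.2)
E
```

```text
[520.8 371.8  94.5] [ 1.1 -1.7 -0.3] 0.5484847315160797 36.80052504641935 [-3.1  0.3 -0. ]
t 22.17 off [0.0531, 0.3203, -0.0868] ang [-0.0008, -0.001, 0.0002]
```

play_rows(plan=[{"offset":[0.001,0.005,-0.03],"angular":[0,0,0],"grip":0.4},{"offset":[0.003,0.02,-0.06],"angular":[0,0,0],"grip":0.4},{"offset":[0.007,0.045,-0.08],"angular":[0,0,0],"grip":0.4},{"offset":[0.012,0.075,-0.087],"angular":[0,0,0],"grip":0.4},{"offset":[0.017,0.105,-0.087],"angular":[0,0,0],"grip":0.4},{"offset":[0.022,0.135,-0.087],"angular":[0,0,0],"grip":0.4},{"offset":[0.027,0.165,-0.087],"angular":[0,0,0],"grip":0.4},{"offset":[0.032,0.195,-0.087],"angular":[0,0,0],"grip":0.4},{"offset":[0.037,0.225,-0.087],"angular":[0,0,0],"grip":0.4},{"offset":[0.042,0.255,-0.087],"angular":[0,0,0],"grip":0.4},{"offset":[0.047,0.28,-0.087],"angular":[0,0,0],"grip":0.4},{"offset":[0.05,0.3,-0.087],"angular":[0,0,0],"grip":0.4},{"offset":[0.052,0.312,-0.087],"angular":[0,0,0],"grip":0.4},{"offset":[0.053,0.32,-0.087],"angular":[0,0,0],"grip":0.4},{"offset":[0.053,0.32,-0.087],"angular":[0,0,0],"grip":0.4},{"offset":[0.053,0.32,-0.087],"angular":[0,0,0],"grip":0.4}])

```text
t: 23.5
position: [506.8, 46.6, 176.5]
tcp_rot: [-3.125, 0.312, 0.001]
contact_force: [-0.5, -0.6, -2.0]
width: 0.55
gripper_force: 37.1
```

```bash
python3 - <<'E'
from fit import *
w=viewer.snapshot("wrist"); cv2.imwrite("pics/w7.png",w["img"]); o,R=axes(); print(o["position"],o["tcp_rot"],R.T@o["contact_force"],o["width"],o["gripper_force"])
for x in((509,47),(511,49)): print(proj(w,(*x,16)))
h=cv2.cvtColor(w["img"],cv2.COLOR_BGR2HSV); m=cv2.inRange(h,(22,120,80),(38,255,255))
n,l,st,c=cv2.connectedComponentsWithStats(m); print(st[1:][st[1:,4]>30])
goal([509,47,60],-.2)
E
```

```text
[506.8  47.  176.6] [-3.1  0.3  0. ] [ 0.5 -0.1  2.4] 0.5483246947110728 37.06409519305453
[254.  171.6]
[251.6 170. ]
[[236 184  35  10 244]
 [248 195  14   3  32]]
t 23.55 off [0.0022, -0.0004, 0.1166] ang [-0.0001, 0.0001, 0.0003]
```

View pics/w7.png

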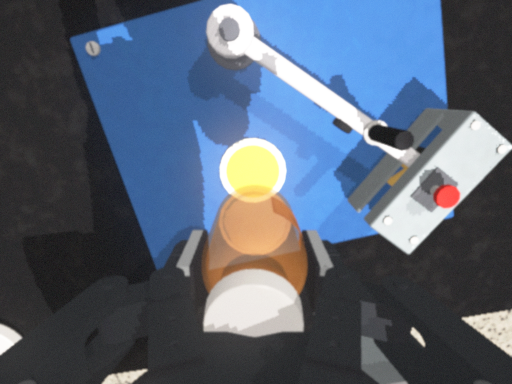

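The wrist view shows the bottle held upright and the pad ring centred at about (253,171), matching my (509,47) prediction of (254,172). The arm is still cocked, so I lower the bottle.

play_rows(plan=[{"offset":[0.0015,0,0.015],"angular":[0,0,0],"grip":0.4},{"offset":[0.0025,0,0.035],"angular":[0,0,0],"grip":0.4},{"offset":[0.0025,0,0.055],"angular":[0,0,0],"grip":0.4},{"offset":[0.0025,0,0.075],"angular":[0,0,0],"grip":0.4},{"offset":[0.0025,0,0.09],"angular":[0,0,0],"grip":0.4},{"offset":[0.0025,0,0.102],"angular":[0,0,0],"grip":0.4},{"offset":[0.0025,0,0.11],"angular":[0,0,0],"grip":0.4},{"offset":[0.0025,0,0.114],"angular":[0,0,0],"grip":0.4},{"offset":[0.0025,0,0.115],"angular":[0,0,0],"grip":0.4},{"offset":[0.0025,0,0.115],"angular":[0,0,0],"grip":0.4},{"offset":[0.0025,0,0.115],"angular":[0,0,0],"grip":0.4}])

```text
t: 24.47
position: [510.2, 45.8, 62.6]
tcp_rot: [-3.126, 0.311, -0.003]
contact_force: [-0.1, -0.3, -1.3]
width: 0.552
gripper_force: 37.1
```

```bash
python3 av.py
```

```text
t 24.57 [510.264  45.725  62.719] yaw -0.1985 r 119.43 phi -0.0563 q 0.3923 F [-0.111 -0.417  1.633] sd 0.5669667578457237
```

play_rows(plan=[{"offset":[0,0,0.0005],"angular":[0,0,0],"grip":0.4},{"offset":[0,0,0.001],"angular":[0,0,0],"grip":0.4},{"offset":[0,0,0.001],"angular":[0,0,0],"grip":0.4}])

```text
t: 24.87
position: [509.4, 45.6, 60.9]
tcp_rot: [-3.126, 0.312, -0.0]
contact_force: [-0.2, 0.6, -0.4]
width: 0.549
gripper_force: 37.1
```

```bash
python3 av.py
```

```text
t 24.97 [509.364  45.585  60.844] yaw -0.1987 r 120.32 phi -0.0548 q 0.3938 F [-0.288 -0.126  1.418] sd 0.2859367149283293
```

play_rows(plan=[{"offset":[0,-0.001,0.0008],"angular":[0,0,0],"grip":0.4},{"offset":[0,-0.001,0.0015],"angular":[0,0,0],"grip":0.4},{"offset":[0,-0.001,0.0015],"angular":[0,0,0],"grip":0.4}])

```text
t: 25.27
position: [509.4, 46.7, 59.1]
tcp_rot: [-3.126, 0.311, 0.001]
contact_force: [-1.4, -0.6, -2.8]
width: 0.549
gripper_force: 37.1
```

```bash
python3 av.py
```

```text
t 25.37 [509.443  46.664  59.119] yaw -0.1985 r 120.30 phi -0.0638 q 0.3848 F [-0.841  0.929  1.897] sd 0.040994354652721304
```

play_rows(plan=[{"offset":[0,0,0.0005],"angular":[0,0,0],"grip":0.4},{"offset":[0,0,0.001],"angular":[0,0,0],"grip":0.4},{"offset":[0,0,0.001],"angular":[0,0,0],"grip":0.4}])

```text
t: 25.67
position: [509.7, 46.6, 58.4]
tcp_rot: [-3.126, 0.311, -0.0]
contact_force: [-0.4, 0.5, -0.3]
width: 0.55
gripper_force: 37.1
```

```bash
python3 av.py
```

```text
t 25.77 [509.638  46.602  58.401] yaw -0.1986 r 120.10 phi -0.0633 q 0.3853 F [-0.478  0.126  0.629] sd 0.4552089441009772
```

play_rows(plan=[{"offset":[0,0,0.0005],"angular":[0,0,0],"grip":0.4},{"offset":[0,0,0.0008],"angular":[0,0,0],"grip":0.4},{"offset":[0,0,0.0008],"angular":[0,0,0],"grip":0.4}])

```text
t: 26.07
position: [509.7, 46.6, 58.4]
tcp_rot: [3.126, -0.311, 0.0]
contact_force: [-1.9, 0.1, 5.7]
width: 0.556
gripper_force: 37.8
```

```bash
python3 av.py
```

```text
t 26.17 [509.745  46.599  58.369] yaw -0.1984 r 120.00 phi -0.0634 q 0.3852 F [-2.828  0.616 -5.414] sd 0.27912007119707466
```

play_rows(plan=[{"offset":[0,0,-0.0006],"angular":[0,0,0],"grip":0.4},{"offset":[0,0,-0.0006],"angular":[0,0,0],"grip":0.56},{"offset":[0,0,-0.0006],"angular":[0,0,0],"grip":0.58},{"offset":[0,0,-0.0006],"angular":[0,0,0],"grip":0.62},{"offset":[0,0,-0.0006],"angular":[0,0,0],"grip":0.68},{"offset":[0,0,-0.0006],"angular":[0,0,0],"grip":0.75},{"offset":[0,0,-0.0006],"angular":[0,0,0],"grip":0.78},{"offset":[0,0,-0.0006],"angular":[0,0,0],"grip":0.78},{"offset":[0,0,-0.0006],"angular":[0,0,0],"grip":0.78}], grip_force=20)

```text
t: 26.97
position: [509.6, 46.6, 58.1]
tcp_rot: [-3.126, 0.311, -0.0]
contact_force: [1.1, -0.4, -0.0]
width: 0.779
gripper_force: 0.0
```

```bash
python3 av.py; python3 -c "
from fit import *
o=get_obs();print(o['width'],o['gripper_force'])
w=viewer.snapshot('wrist');cv2.imwrite('pics/w8.png',w['img'])"
```

```text
t 27.07 [509.593  46.621  58.073] yaw -0.1986 r 120.15 phi -0.0635 q 0.3851 F [ 0.239  0.191 -0.223] sd 0.17968936175148378
0.779927063512887 0.0
```

View pics/w8.png

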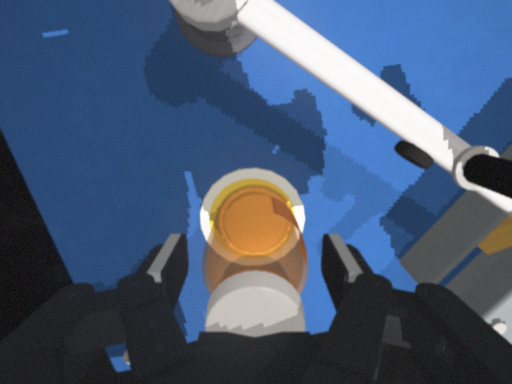

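The bottle stands free on the pad: ring columns 201–305, bottle centre near column 255, with both fingers clear of it. I retreat straight up.

play_rows(plan=[{"offset":[0,0,-0.01],"angular":[0,0,0],"grip":0.8},{"offset":[0,0,-0.03],"angular":[0,0,0],"grip":0.8},{"offset":[0,0,-0.06],"angular":[0,0,0],"grip":0.8},{"offset":[0,0,-0.1],"angular":[0,0,0],"grip":0.8},{"offset":[0,0,-0.14],"angular":[0,0,0],"grip":0.8},{"offset":[0,0,-0.18],"angular":[0,0,0],"grip":0.8},{"offset":[-0.05,0,-0.2],"angular":[0,0,0],"grip":0.8},{"offset":[-0.1,0,-0.2],"angular":[0,0,0],"grip":0.8},{"offset":[-0.1,0,-0.2],"angular":[0,0,0],"grip":0.8},{"offset":[-0.1,0,-0.2],"angular":[0,0,0],"grip":0.8}])

```text
t: 28.0
position: [408.3, 67.3, 259.3]
tcp_rot: [-3.126, 0.309, -0.001]
contact_force: [-0.2, 1.0, -0.2]
width: 0.8
gripper_force: 0.0
```

```bash
python3 - <<'E'
from fit import *
w=viewer.snapshot("wrist"); c=viewer.snapshot("scene")
cv2.imwrite("pics/w9.png",cv2.hconcat([cv2.resize(w["img"],(400,300)),cv2.resize(c["img"][130:300,130:400],(400,252)).copy() if 0 else cv2.resize(c["img"],(400,300))]))
for q,z in(("bottle_mid",64),("pad",16),("grip",88)):
    for n,s in(("wrist",w),("scene",c)):
        for k in spotter.tip_of(q,n)[:1]: print(q,n,round(k["p"],2),np.array(k["position"]),atz(s,k["position"],z))
h=cv2.cvtColor(w["img"],cv2.COLOR_BGR2HSV)
print(get_obs()["t"])
E
```

```text
bottle_mid wrist 0.78 [256.5  69.1] [507.2  45.8  64. ]
bottle_mid scene 0.94 [305.9 200. ] [500.8  51.5  64. ]
pad scene 0.65 [303.2 211.3] [514.9  41.   16. ]
grip wrist 0.94 [363.4  15.2] [531.4 -57.2  88. ]
grip scene 0.74 [318.4 175.4] [550.5 -75.7  88. ]
28.4
```

View pics/w9.png

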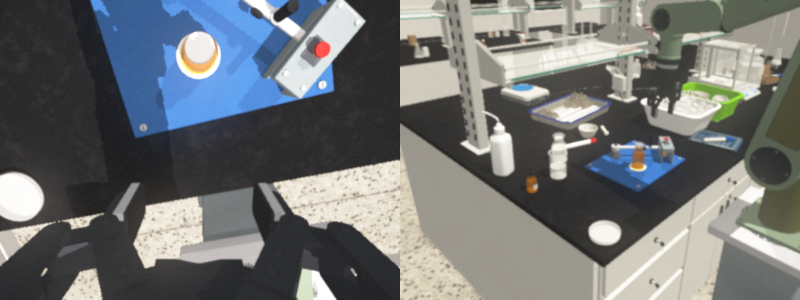

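The bottle stands upright on the pad at about (507–509, 46), the arm is still cocked, the other items are undisturbed, and the gripper is clear. I'm handing in.

```bash
python3 -c "
from plant import manip
print(manip.sign_off())"
```

```text
the job is handed in; nothing more can be done
None
```

The arm is cocked on its catch, the amber bottle stands upright near the centre of the pad (within about 3 mm by the wrist camera), and the job was handed in at 28 s with the robot touching nothing; the judge returned no verdict.

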